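Pin the cuvette carousel to its knob and index it to the third click

TASK

The cuvette carousel of the hand-indexed reader has just been put back after washing and its knob still idles: take the red-headed drive pin from the blue rest and drop it fully home through the hole in the knob's arm and the carousel spoke below, its head resting on the arm. Then grip the black knob and turn it clockwise (seen from above), counting the detent clicks, to the third stop and no further, so that the blue-capped cuvette stands at the reader window. Finish while still gripping the knob, holding the carousel steady on that stop for the reading; leave the beaker, the amber vial and the timer where they stand.

Things in the scene. Friction and masses are not known exactly. Their poses are not given: they have to be found in the camera images.
- cell_changer: hand-indexed cuvette reader, fixed to the counter: white round foot 236 mm across, 12 mm thick, with a cuvette carousel 160 mm across (cuvette tops at z 75 to 80 mm), a grey reader block (36 x 50 mm, top at z 76 mm) outside the carousel and a black bar knob on top in the middle. Origin: on the counter below the knob's axis; z up; at the start (both joints 0) the knob's arm points along its x axis
- index_knob (a joint): angle of the knob with its arm about the vertical axis, rad; 0 at the start, grows clockwise seen from above, range -0.3 to 6. Nearly free (0.02 N m) until the pin couples it to the carousel
- carousel (a joint): angle of the carousel, rad; 0 at the start, grows clockwise seen from above, range -0.1 to 5.9. A sprung ball clicks into a 16-lobed star wheel: stops every 0.3927 rad (22.5 degrees), third stop at 1.178; each click resists with about 0.25 N m, then past half way snaps on with as much. Only the pin lets the knob drive it, with about 0.05 rad of play either way
- knob_grip (a point): point on the knob's axis at the height to grip, 103 mm above the counter. The knob is a black bar 34 mm long (along the arm), 15 mm thick across (grip it across this), from 80 to 116 mm above the counter, white line on the end towards the arm
- pin_hole (a point): centre of the hole's mouth on top of the knob's steel arm, 72 mm above the counter, 37 mm from the knob's axis; turns with the knob. Vertical hole 9.5 mm across, 10 mm deep; below it, after a 2 mm gap, the same 9.5 mm hole goes through the carousel's 10 mm aluminium spoke, free space below. At the start both holes are in line
- blue_cell (a point): the blue-capped cuvette on the carousel, third place on from the one now at the window: point on its axis 50 mm above the counter, 67 mm from the knob's axis
- reader_window (a point): dark window of the grey reader block, 50 mm above the counter, 85 mm from the knob's axis; on the third stop the blue-capped cuvette is 18 mm from it
- drive_pin: loose drive pin, 40 g, upright in the middle hole of its rest: red round head 16 mm across and 32 mm tall, steel shank 8 mm across and 36 mm long with a 6 mm tapered nose. Origin on the axis at the underside of the head; z up along the axis towards the head
- pin_head (a point): point on the pin's axis 20 mm above the underside of the head (12 mm below its top): the height to grip
- pin_tip (a point): lower end of the pin, 36 mm below the underside of the head
- pin_rest: blue drilled block, fixed, 75 x 45 x 42 mm; origin at the centre of its underside; the pin stands in its middle hole (9.5 mm, 39 mm deep), its head on the block's top
- small_beaker: small glass beaker, 46 mm across, 57 mm tall, loose; origin at the centre of its underside; to be left alone
- amber_vial: small amber vial with a black cap, 33 mm across, 86 mm tall, loose; origin at the centre of its underside; to be left alone
- timer: flat light timer 66 x 62 x 18 mm, loose; origin at the centre of its underside; to be left alone

How it is judged:
By the outcome, as a careful person would: the job done as asked, in the order asked, and still so for the second after the job is handed in, while the arm keeps its last pose, push and grip.
It also fails if it takes over 61 s, if anything falls off the work surface, if the arm or the gripper's body presses on something with over 40 N, if the wrist force passes 120 N, or if a joint passes its speed limit or range.

ROBOT

A 6-joint arm with a two-finger parallel gripper is mounted at the origin on a cart in front of the work surface, level with it; the furniture and walls round the work are solid. World frame = base frame: x ahead of the robot, y to its left, z up, the work surface at z = 0. Lengths are in m, angles in rad, forces in N, time in s.
With the tool pointing down it reaches from about 0.375 to 0.975 m from the base axis. Payload 3.8 kg.
Tool frame: the origin (TCP) lies on the mounting face of the last link; the fingertips stand 173 mm ahead of it and the grasp point (between the pads) lies 155 mm ahead of it (manip.hold_point_z is the distance from the TCP to the grasp point, in m); z points along the fingers, y is the line along which they close (so a half turn about z gives the same grasp; the last joint's range is limited). The gripper opens to 85 mm and grips with 20 to 120 N. Pads are 22 mm wide; open, the fingers measure 114 mm over their backs; the gripper's body (76 mm by 85 mm) begins 54 mm behind the grasp point. The pads swing forward as they close: fully open they stand 13 mm farther back than shut.
Start: joints at [1.092, 0.264, 1.604, -0, 1.274, -0.037], TCP at [0.289, 0.61, 0.405] pointing down, gripper open.
Joint ranges: [-2.63, 2.63], [-0.94, 2.18], [0.31, 2.57], [-1.31, 4.45], [0, 2.66], [-2.55, 2.55]. Speed limits (rad/s): [2.57, 2.57, 3.14, 3.14, 3.14, 3.14].

INTERFACE

Orientations are given as a 3x3 rotation matrix whose columns are the frame's x, y, z axes.
In Python, from rig import status, optics, manip gives the robot as it stands. The module is installed in compiled form; this text tells all that it offers.
- The arm moves only by the tool carry_out, never from a script. Its argument "motion" is a list of rows, each an object with "claw": the opening, from 0 (shut) to 1 (fully open); "slide": the shift along the tool's x, y, z in cm, a list of three; "roll": the turn about the tool's z in degrees. A call has exactly 10 rows; each row is the pose to reach, as a shift and turn from the pose commanded when the call began, along the tool's axes at that moment; what a row does not reach only later rows make up. A row lasts 1/10 s, in which the tool goes at most 50 mm and 8.59 degrees, less where a joint would pass 70% of its speed; a pose out of reach is approached as far as the arm can. A call with a gripper value outside its range is refused whole. The fingers move at their own pace and stop on an object; "grip_force" is the grip in N (left out, the last holds). Time passes only in rows, so rows that repeat a pose let the fingers close, or fill a call up. It gives the time, the measured TCP pose, the force, the opening and the grip force at its end, in the units of the state.
- status.state(): the state, without advancing time (a new reading comes with each control period).
- optics.read_camera(name): name is "side" or "top" or "wrist"; returns a dict with "color" (480x640x3 uint8, red, green, blue), "depth" (480x640 float32, m along the optical axis (not along the pixel's ray), 0 where there is no reading), "fx", "fy", "cx", "cy" (pixels), "rvec" (rotation vector, rad) and "tvec" (3), from world to camera coordinates, as OpenCV has them. Camera axes: x right, y down, z forward; pixel columns grow to the right and rows downward; lengths in m; the calibration is good to about 2 mm. A picture is of the moment at which its call begins.
- manip.finish_job(): hands the job in; it is judged then, once.
The state is a dict: "time_s": time; "qpos": joint angles; "dq": joint speeds; "joint_efforts": joint torques, N m; "tool_pos": TCP position; "tool_rot": TCP orientation; "contact_force": force on the tool from outside, world axes, zero at the start; "wrist_torque": the same for the moment, N m; "gripper_width": finger opening in m; "grasp_force": force on a finger pad.
Only numpy, scipy, OpenCV 4.12 (cv2) and the standard library are available. Lean on these libraries where they do the work, as an engineer would, in place of code of your own. Each camera call takes 0.05 s, during which the arm holds its last target. There are 200 camera calls.

## Working session

There is one attempt and no reset: what is moved stays moved. The work goes in short steps, Python scripts to look and compute and a tool call to move; the robot and the scene stay as the last step left them, time stands still between calls to the robot, and variables do not carry over. Pictures are saved under pics/ and viewed, at most 10 in all, crops included, and the job is handed in when it is done.

Besides the shell and the picture viewer there is one more tool, called after ">>>" by a JSON object that holds its "method" and its "body". carry_out: Moves the arm, as the interface text tells. Its arguments: {"type":"object","properties":{"motion":{"type":"array"},"grip_force":{"type":"number"}},"required":["motion"]}

```bash
mkdir -p pics; cat > h.py <<'E'
import numpy as np, cv2
from rig import status, optics, manip
def snap(name,fn,crop=None,scale=1):
    d=optics.read_camera(name); im=cv2.cvtColor(d["color"],cv2.COLOR_RGB2BGR)
    np.savez('last_'+name+'.npz',**d)
    if crop: x0,y0,x1,y1=crop; im=im[y0:y1,x0:x1]
    cv2.imwrite('pics/'+fn,cv2.resize(im,None,fx=scale,fy=scale,interpolation=cv2.INTER_CUBIC)); return d
def w(d,u,v,z=None):
    "pixel -> world; by depth, or on plane z"
    R=cv2.Rodrigues(np.array(d["rvec"]))[0]; t=np.array(d["tvec"]).ravel()
    r=R.T@np.array([(u-d["cx"])/d["fx"],(v-d["cy"])/d["fy"],1]); c=-R.T@t
    s=float(d["depth"][int(round(v)),int(round(u))]) if z is None else (z-c[2])/r[2]
    return c+s*r
def px(d,p):
    return cv2.projectPoints(np.array([p],float),np.array(d["rvec"]),np.array(d["tvec"]),np.array([[d["fx"],0,d["cx"]],[0,d["fy"],d["cy"]],[0,0,1]]),None)[0].ravel()
E
python3 - <<'E'
from h import *
a=snap('top','t1.png'); b=snap('side','s1.png')
s=status.state(); print(s['tool_pos'],s['tool_rot'],s['contact_force'],manip.hold_point_z)
E
```

```text
[0.28848057 0.60990332 0.40347696] [[-9.03976988e-01  4.27580113e-01 -9.23070167e-04]
 [ 4.27581104e-01  9.03975215e-01 -1.79168620e-03]
 [ 6.83431646e-05 -2.01433046e-03 -9.99997969e-01]] [-0.52344403 -0.932654    0.48551791] 0.1547
```

View pics/t1.png

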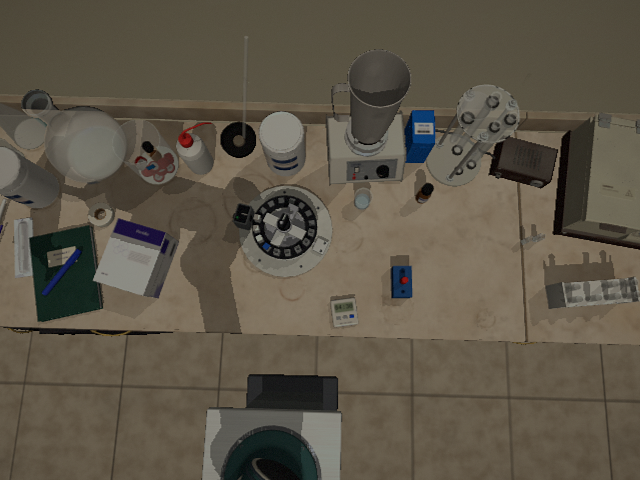

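View pics/s1.png

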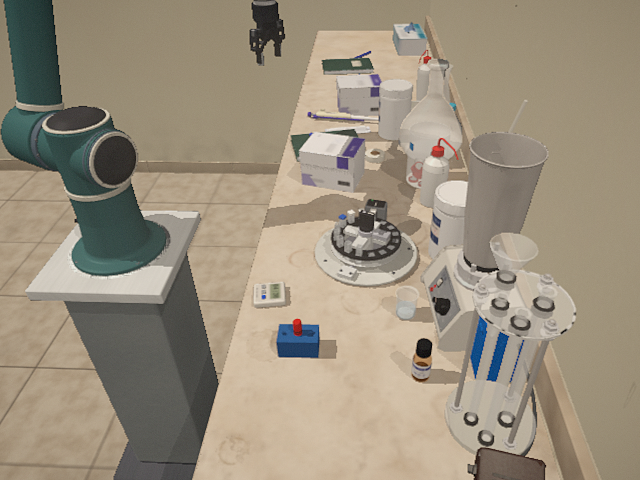

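The top view shows the reader (hub at 284,224), its block at (243,214), the rest at (401,281) with a red pin head, beaker (362,200), vial (425,191) and timer (343,311). I'll take enlarged crops.

```bash
python3 - <<'E'
from h import *
d=dict(np.load('last_top.npz'))
im=cv2.cvtColor(d["color"],cv2.COLOR_RGB2BGR)
a=cv2.resize(im[175:285,225:345],None,fx=5,fy=5,interpolation=cv2.INTER_CUBIC)
b=cv2.resize(im[255:310,380:420],None,fx=5,fy=5,interpolation=cv2.INTER_CUBIC)
o=np.zeros((550,800,3),np.uint8);o[:,:600]=a;o[:275,600:]=b;cv2.imwrite('pics/c1.png',o)
print(w(d,284,224,.1),w(d,401,281,.074),w(d,404,281,.074),[w(d,*p,.05)[:2].round(3) for p in[(362,200),(425,191),(343,311)]])
print(w(d,401,281),d['fx'])
m=cv2.inRange(cv2.cvtColor(im,cv2.COLOR_BGR2HSV),(0,120,60),(6,255,255))[260:305,385:415]
ys,xs=np.nonzero(m);print(xs.mean()+385,ys.mean()+260,len(xs),w(d,xs.mean()+385,ys.mean()+260,.07))
E
```

```text
[ 0.579795   -0.01426877  0.1       ] [ 0.45769367 -0.29166566  0.074     ] [ 0.45790676 -0.29868988  0.074     ] [array([ 0.659, -0.2  ]), array([ 0.687, -0.356]), array([ 0.385, -0.159])]
[ 0.45834806 -0.29257645  0.06865159] 471.3989805115426
403.8285714285714 280.0571428571429 35 [ 0.4606076  -0.29900382  0.07      ]
```

View pics/c1.png

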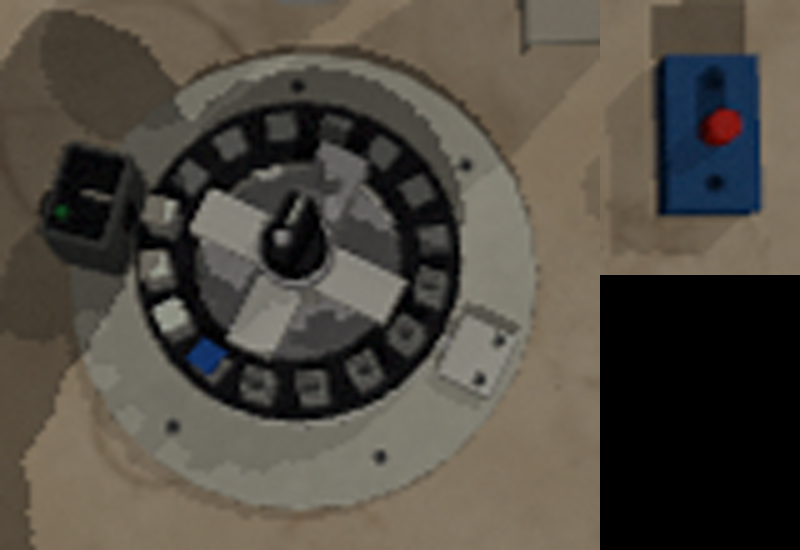

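>>> {"method": "carry_out", "body": {"motion": [{"claw": 1,"slide": [-32,-37,4],"roll": 0},{"claw": 1,"slide": [-32,-37,4],"roll": 0},{"claw": 1,"slide": [-32,-37,4],"roll": 0},{"claw": 1,"slide": [-32,-37,4],"roll": 0},{"claw": 1,"slide": [-32,-37,4],"roll": 0},{"claw": 1,"slide": [-32,-37,4],"roll": 0},{"claw": 1,"slide": [-32,-37,4],"roll": 0},{"claw": 1,"slide": [-32,-37,4],"roll": 0},{"claw": 1,"slide": [-32,-37,4],"roll": 0},{"claw": 1,"slide": [-32,-37,4],"roll": 0}]}}

```text
time_s: 1.1
tool_pos: [0.4195, 0.1365, 0.3642]
tool_rot: [[-0.904, 0.428, -0.0], [0.428, 0.904, -0.0], [-0.0, -0.001, -1.0]]
contact_force: [0.6, 1.4, -0.4]
gripper_width: 0.0854
grasp_force: 0.0
```

>>> {"method": "carry_out", "body": {"motion": [{"claw": 1,"slide": [-22,-37.5,2],"roll": 0},{"claw": 1,"slide": [-22,-37.5,2],"roll": 0},{"claw": 1,"slide": [-22,-37.5,2],"roll": 0},{"claw": 1,"slide": [-22,-37.5,2],"roll": 0},{"claw": 1,"slide": [-22,-37.5,2],"roll": 0},{"claw": 1,"slide": [-22,-37.5,2],"roll": 0},{"claw": 1,"slide": [-22,-37.5,2],"roll": 0},{"claw": 1,"slide": [-22,-37.5,2],"roll": 0},{"claw": 1,"slide": [-22,-37.5,2],"roll": 0},{"claw": 1,"slide": [-22,-37.5,2],"roll": 0}]}}

```text
time_s: 2.1
tool_pos: [0.4581, -0.2981, 0.3441]
tool_rot: [[-0.902, 0.431, -0.0], [0.431, 0.902, -0.001], [-0.0, -0.001, -1.0]]
contact_force: [0.7, -0.1, 0.6]
gripper_width: 0.0854
grasp_force: 0.0
```

```bash
python3 - <<'E'
from h import *
d=snap('wrist','w1.png'); s=status.state(); print(s['time_s'],s['tool_pos'],s['tool_rot'].round(3) if hasattr(s['tool_rot'],'round') else s['tool_rot'],np.round(s['qpos'],2))
print(px(d,[.4606,-.299,.07]))
E
```

```text
2.15 [ 0.45788047 -0.29607671  0.3439453 ] [[-0.902  0.431 -0.001]
 [ 0.431  0.902  0.001]
 [ 0.001  0.    -1.   ]] [-0.62  0.07  1.95  0.    1.13 -1.75]
[327.57724034 235.84641269]
```

View pics/w1.png

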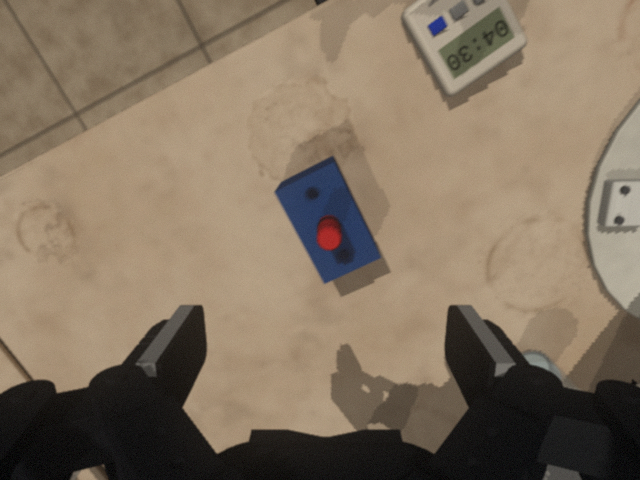

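The pin head top is at about (329,229); the block's outer holes are at (312,193) and (344,257).

```bash
python3 - <<'E'
from h import *
d=dict(np.load('last_wrist.npz'))
im=d['color'].astype(int)
m=((im[...,0]>110)&(im[...,1]<60)&(im[...,2]<70)).astype(np.uint8);m[:200]=0;m[265:]=0
dd=d['depth'];ys,xs=np.nonzero(m)
P=np.array([w(d,x,y) for x,y in zip(xs,ys)]);T=P[P[:,2]>P[:,2].max()-.006]
print(P[:,2].max(),T.mean(0),(T.min(0)+T.max(0))/2,len(T))
c=(w(d,312,193,.042)+w(d,344,257,.042))/2;print(c,w(d,329,229,.074))
s=status.state();p=s['tool_pos'];R=np.array(s['tool_rot'])
for q in (T.mean(0),c): print(R.T@(q-p))
E
```

```text
0.3139516281466865 [ 0.39316693 -0.2678836   0.31395163] [ 0.39316693 -0.2678836   0.31395163] 3
[ 0.46199179 -0.29894795  0.042     ] [ 0.45591995 -0.29583044  0.074     ]
[ 0.07050808 -0.00243781  0.0300829 ]
[-0.00533174 -0.00089527  0.30193854]
```

```bash
python3 - <<'E'
from h import *
d=dict(np.load('last_wrist.npz'))
im=d['color'].astype(int)
m=((im[...,0]>90)&(im[...,1]<70)&(im[...,2]<70));m[:205]=0;m[260:]=0;m[:,:300]=0;m[:,360:]=0
ys,xs=np.nonzero(m)
P=np.array([w(d,x,y) for x,y in zip(xs,ys)]);P=P[P[:,2]<.1];print(len(P),np.percentile(P[:,2],[5,50,95]))
T=P[P[:,2]>.067];print(T.mean(0),T.min(0),T.max(0))
R=cv2.Rodrigues(d['rvec'])[0];print('cam',-R.T@d['tvec'].ravel(), px(d,[.46,-.298,.074]),px(d,[.46,-.298,.042]))
ys2=ys[(xs>320)];print(xs.min(),xs.max(),ys.min(),ys.max())
E
```

```text
566 [0.06048678 0.07416995 0.07550997]
[ 0.46043003 -0.29843361  0.07397022] [ 0.45359294 -0.30621294  0.0676316 ] [ 0.46834727 -0.29140306  0.07646608]
cam [ 0.39316693 -0.2678836   0.31395163] [328.65121621 236.22973452] [328.3781527  222.66141425]
317 340 219 249
```

>>> {"method": "carry_out", "body": {"motion": [{"claw": 1,"slide": [-0.4,-0.15,4],"roll": 0},{"claw": 1,"slide": [-0.4,-0.15,7],"roll": 0},{"claw": 1,"slide": [-0.4,-0.15,8],"roll": 0},{"claw": 1,"slide": [-0.4,-0.15,8],"roll": 0},{"claw": 1,"slide": [-0.4,-0.15,8],"roll": 0},{"claw": 1,"slide": [-0.4,-0.15,8],"roll": 0},{"claw": 1,"slide": [-0.4,-0.15,8],"roll": 0},{"claw": 1,"slide": [-0.4,-0.15,8],"roll": 0},{"claw": 1,"slide": [-0.4,-0.15,8],"roll": 0},{"claw": 1,"slide": [-0.4,-0.15,8],"roll": 0}]}}

```text
time_s: 3.15
tool_pos: [0.4612, -0.2973, 0.265]
tool_rot: [[-0.904, 0.428, 0.0], [0.428, 0.904, -0.0], [-0.0, -0.0, -1.0]]
contact_force: [-0.7, 0.1, 0.3]
gripper_width: 0.085
grasp_force: 0.0
```

```bash
cat >> h.py <<'E'
def tcp(n=6):
    "mean TCP over a few control periods (camera calls advance time)"
    L=[]
    for _ in range(n): optics.read_camera('top'); s=status.state(); L.append(np.r_[s['tool_pos'],np.array(s['tool_rot'])[:,0],s['contact_force'],s['wrist_torque']])
    L=np.array(L); m=L.mean(0); print('t',round(s['time_s'],2),'tcp',m[:3].round(4),'yaw',np.degrees(np.arctan2(m[4],m[3])).round(2),'F',m[6:9].round(2),'M',m[9:].round(2),'sd',L[:,:3].std(0).round(4))
    return m
E
python3 - <<'E'
from h import *
m=tcp(); d=np.array([.461,-.299,.2187])-m[:3]; y=np.arctan2(m[4],m[3]); print('tool',np.cos(y)*d[0]+np.sin(y)*d[1], np.sin(y)*d[0]-np.cos(y)*d[1], -d[2])
E
```

```text
t 3.45 tcp [ 0.4612 -0.2973  0.2647] yaw 154.68 F [-0.08  0.15 -0.08] M [-0.    0.   -0.01] sd [0.     0.     0.0001]
tool -0.0006026470361744645 -0.0016375086388342628 0.04598599591400904
```

>>> {"method": "carry_out", "body": {"motion": [{"claw": 1,"slide": [-0.05,-0.15,2],"roll": 0},{"claw": 1,"slide": [-0.05,-0.15,4],"roll": 0},{"claw": 1,"slide": [-0.05,-0.15,4.6],"roll": 0},{"claw": 1,"slide": [-0.05,-0.15,4.6],"roll": 0},{"claw": 0,"slide": [-0.05,-0.15,4.6],"roll": 0},{"claw": 0,"slide": [-0.05,-0.15,4.6],"roll": 0},{"claw": 0,"slide": [-0.05,-0.15,4.6],"roll": 0},{"claw": 0,"slide": [-0.05,-0.15,4.6],"roll": 0},{"claw": 0,"slide": [-0.05,-0.15,4.6],"roll": 0},{"claw": 0,"slide": [-0.05,-0.15,4.6],"roll": 0}], "grip_force": 35}}

```text
time_s: 4.45
tool_pos: [0.4612, -0.2989, 0.2192]
tool_rot: [[-0.904, 0.428, 0.001], [0.428, 0.904, -0.0], [-0.001, -0.0, -1.0]]
contact_force: [0.3, 0.9, 2.9]
gripper_width: 0.0147
grasp_force: 34.1
```

```bash
python3 - <<'E'
from h import *
tcp(); s=status.state(); print(s['gripper_width'],s['grasp_force'])
d=dict(np.load('last_top.npz')); print(w(d,225+300/5,175+245/5,.116))
E
```

```text
t 4.75 tcp [ 0.4612 -0.2989  0.2192] yaw 154.69 F [-0.26  0.73  3.96] M [0.13 0.07 0.  ] sd [0. 0. 0.]
0.014416749809424194 34.34439250141622
[ 0.57603819 -0.01791832  0.116     ]
```

>>> {"method": "carry_out", "body": {"motion": [{"claw": 0,"slide": [0,0,-3],"roll": 0},{"claw": 0,"slide": [0,0,-7],"roll": 0},{"claw": 0,"slide": [0,0,-11],"roll": 0},{"claw": 0,"slide": [0,0,-15],"roll": 0},{"claw": 0,"slide": [-0.6,4,-16],"roll": 0},{"claw": 0,"slide": [-0.9,8.5,-16],"roll": 0},{"claw": 0,"slide": [-1.2,13,-16],"roll": 0},{"claw": 0,"slide": [-1.6,17.5,-16],"roll": 0},{"claw": 0,"slide": [-1.9,22,-16],"roll": 0},{"claw": 0,"slide": [-2,26,-16],"roll": 0}]}}

```text
time_s: 5.75
tool_pos: [0.5908, -0.0704, 0.3779]
tool_rot: [[-0.904, 0.427, -0.001], [0.427, 0.904, 0.0], [0.001, -0.0, -1.0]]
contact_force: [-0.6, -0.6, -0.8]
gripper_width: 0.0143
grasp_force: 34.5
```

>>> {"method": "carry_out", "body": {"motion": [{"claw": 0,"slide": [-0.2,3,0],"roll": 0},{"claw": 0,"slide": [-0.2,4,0],"roll": 0},{"claw": 0,"slide": [-0.2,4.2,0],"roll": 0},{"claw": 0,"slide": [-0.2,4.2,0],"roll": 0},{"claw": 0,"slide": [-0.2,4.2,0],"roll": 0},{"claw": 0,"slide": [-0.2,4.2,0],"roll": 0},{"claw": 0,"slide": [-0.2,4.2,0],"roll": 0},{"claw": 0,"slide": [-0.2,4.2,0],"roll": 0},{"claw": 0,"slide": [-0.2,4.2,0],"roll": 0},{"claw": 0,"slide": [-0.2,4.2,0],"roll": 0}]}}

```text
time_s: 6.75
tool_pos: [0.61, -0.0354, 0.3788]
tool_rot: [[-0.904, 0.428, 0.0], [0.428, 0.904, -0.0], [-0.0, 0.0, -1.0]]
contact_force: [-0.5, 0.9, -0.9]
gripper_width: 0.0145
grasp_force: 34.5
```

```bash
python3 - <<'E'
from h import *
m=tcp(3); d=snap('wrist','w2.png'); print(px(d,[.61,-.0345,.072]),status.state()['gripper_width'])
E
```

```text
t 6.9 tcp [ 0.61   -0.0352  0.3787] yaw 154.69 F [ 0.28 -0.25 -0.42] M [ 0.   -0.01 -0.01] sd [0. 0. 0.]
[327.37413033 218.31545754] 0.014278443838942879
```

View pics/w2.png

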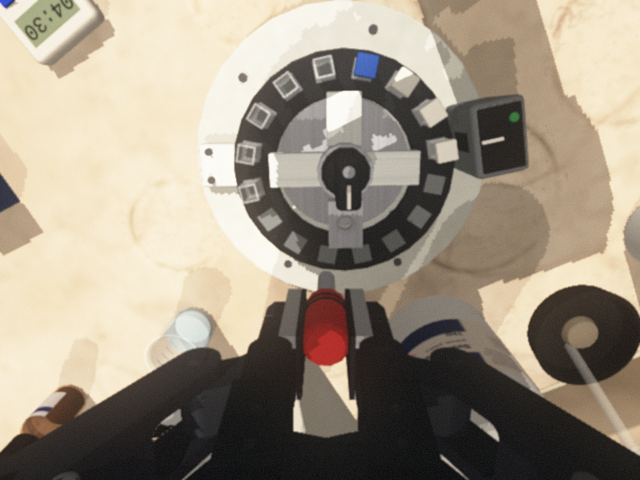

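The hole shows at about (345,222), just in front of the knob (348,172), and the pin tip at (326,280). I'll enlarge the hole.

```bash
python3 - <<'E'
from h import *
d=dict(np.load('last_wrist.npz'))
im=cv2.cvtColor(d["color"],cv2.COLOR_RGB2BGR)[155:295,290:400]
cv2.imwrite('pics/c2.png',cv2.resize(im,None,fx=4,fy=4,interpolation=cv2.INTER_CUBIC))
E
```

```text
(no output)
```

View pics/c2.png

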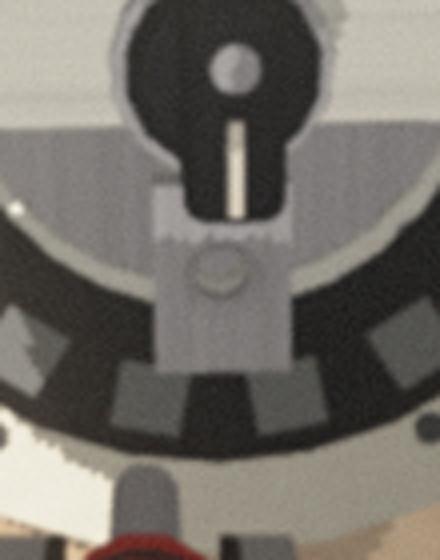

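```bash
python3 - <<'E'
from h import *
d=dict(np.load('last_wrist.npz'))
h=w(d,344.6,222.4,.072);k=w(d,348.4,171.7,.116); e=w(d,348.5,208.5,.116); print(h,k,e,w(d,344.6,222.4))
v=(h-k)[:2];print(np.hypot(*v),np.degrees(np.arctan2(v[1],v[0])), np.degrees(np.arctan2(*(e-k)[1::-1])))
for z in (.166,.172,.2): print(z,px(d,[.61,-.0352,z]))
t=w(d,326,273,.166);print('tip by px',t)
for f in(h,):
  dd=f-np.array([.61,-.0352,0]);y=np.radians(154.69);print(np.cos(y)*dd[0]+np.sin(y)*dd[1],np.sin(y)*dd[0]-np.cos(y)*dd[1])
E
```

```text
[ 0.61781471 -0.02484318  0.072     ] [ 0.58002546 -0.00742838  0.116     ] [ 0.59956309 -0.01619138  0.116     ] [ 0.63039209 -0.02823185  0.02424012]
0.0416089297188747 -24.742151312207113 -24.157159336082028
0.166 [326.86131539 268.02927291]
0.172 [326.89918816 272.76466176]
0.2 [327.11125785 299.28060972]
tip by px [ 0.61213543 -0.03666099  0.166     ]
-0.002636858851118702 0.012703554392809815
```

>>> {"method": "carry_out", "body": {"motion": [{"claw": 0,"slide": [0,1.3,2],"roll": 0},{"claw": 0,"slide": [0,1.3,5],"roll": 0},{"claw": 0,"slide": [0,1.3,7],"roll": 0},{"claw": 0,"slide": [0,1.3,8],"roll": 0},{"claw": 0,"slide": [0,1.3,8],"roll": 0},{"claw": 0,"slide": [0,1.3,8],"roll": 0},{"claw": 0,"slide": [0,1.3,8],"roll": 0},{"claw": 0,"slide": [0,1.3,8],"roll": 0},{"claw": 0,"slide": [0,1.3,8],"roll": 0},{"claw": 0,"slide": [0,1.3,8],"roll": 0}]}}

```text
time_s: 7.95
tool_pos: [0.6157, -0.0235, 0.2993]
tool_rot: [[-0.904, 0.428, 0.001], [0.428, 0.904, -0.0], [-0.001, 0.0, -1.0]]
contact_force: [-0.1, 0.4, 0.4]
gripper_width: 0.0144
grasp_force: 34.5
```

```bash
python3 - <<'E'
from h import *
m=tcp(3); d=optics.read_camera('wrist'); np.savez('last_wrist.npz',**d)
im=cv2.cvtColor(d["color"],cv2.COLOR_RGB2BGR)
cv2.imwrite('pics/w3.png',cv2.resize(im[160:320,230:430],None,fx=3.5,fy=3.5,interpolation=cv2.INTER_CUBIC))
for z in (.072,.085): print(px(d,[m[0],m[1],z]))
E
```

```text
t 8.1 tcp [ 0.6156 -0.0235  0.299 ] yaw 154.69 F [ 0.41  0.56 -0.46] M [-0.02  0.01 -0.01] sd [0.     0.     0.0001]
[326.81657809 257.91863775]
[326.89491582 267.18542765]
```

View pics/w3.png

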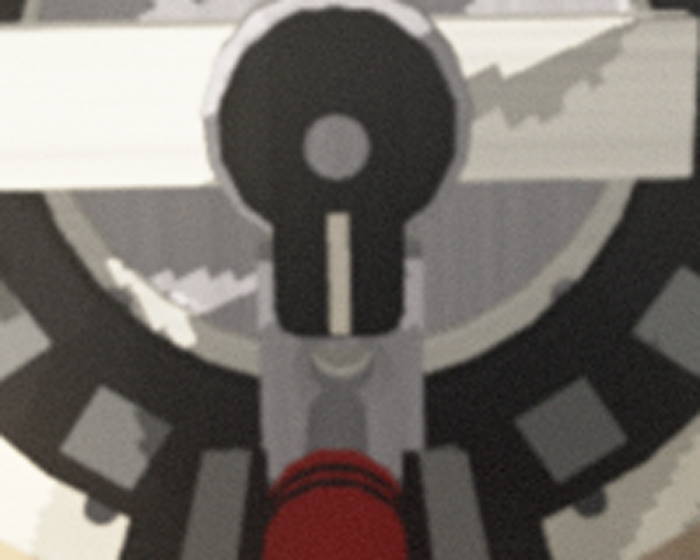

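```bash
python3 - <<'E'
from h import *
d=dict(np.load('last_wrist.npz'))
T=np.array([.6156,-.0235,.299]);y=np.radians(154.69);R=np.array([[np.cos(y),np.sin(y)],[np.sin(y),-np.cos(y)]])
f=lambda u,v,z:(R@(w(d,u,v,z)-T)[:2]*1000).round(2)
print('hole low edge',f(327.4,267.8,.072),'bar end',f(326.8,160+335/3.5,.116),'tip edge@.0858',f(326.4,271.3,.0858),'arm outer? head far', d['fx'])
g=cv2.cvtColor(d['color'],cv2.COLOR_RGB2GRAY);print(g[252:296,322:334:2])
E
```

```text
hole low edge [-5.41  0.34] bar end [16.95 -0.14] tip edge@.0858 [-1.81 -0.21] arm outer? head far 408.6428899607034
[[ 39 118 161 162  72  32]
 [ 32 116 164 154  73  31]
 [ 35 107 153 156  70  31]
 [ 43  82 121 124  72  48]
 [ 74  88  98 104  95  87]
 [100 107 109 113 117 107]
 [112 120 116 114 118 111]
 [114 121 115 114 113 112]
 [112 116 111 117 112 110]
 [114 115 116 112 112 112]
 [119 106 114 109 112 116]
 [127 114 112 110 111 120]
 [133 127 115 122 124 129]
 [126 137 133 137 134 124]
 [109 125 135 137 128 108]
 [ 93 109 117 117 110 100]
 [ 93  94  97 103  98  93]
 [ 90  90  92  95  90  90]
 [ 89  91  89  95  91  92]
 [ 94  87  88  91  94 103]
 [ 89  88  89  91  89  99]
 [ 91  87  89  94  90  98]
 [ 88  89  85  85  83  91]
 [ 90  85  91  91  92  91]
 [ 89  92  88  89  91  88]
 [ 87  91  88  90  87  84]
 [ 92  88  89  92  89  88]
 [ 86  91  91  85  89  87]
 [ 85  89  86  91  92  84]
 [ 91  88  90  89  92  86]
 [ 87  85  88  90  84  88]
 [ 89  87  88  87  87  86]
 [ 89  90  92  88  87  83]
 [ 89  94  88  86  87  89]
 [ 88  91  93  90  90  86]
 [ 88  89  93  85  81  85]
 [ 69  75  77  70  73  72]
 [ 55  55  56  60  53  68]
 [ 51  56  54  49  53  58]
 [ 49  52  49  53  54  54]
 [ 42  41  37  42  44  50]
 [ 33  28  31  28  35  36]
 [ 39  39  39  34  37  34]
 [ 49  44  48  44  44  47]]
```

>>> {"method": "carry_out", "body": {"motion": [{"claw": 0,"slide": [0.3,0.05,0.2],"roll": 0},{"claw": 0,"slide": [0.3,0.05,0.6],"roll": 0},{"claw": 0,"slide": [0.3,0.05,1.0],"roll": 0},{"claw": 0,"slide": [0.3,0.05,1.2],"roll": 0},{"claw": 0,"slide": [0.3,0.05,1.3],"roll": 0},{"claw": 0,"slide": [0.3,0.05,1.4],"roll": 0},{"claw": 0,"slide": [0.3,0.05,1.45],"roll": 0},{"claw": 0,"slide": [0.3,0.05,1.5],"roll": 0},{"claw": 0,"slide": [0.3,0.05,1.5],"roll": 0},{"claw": 0,"slide": [0.3,0.05,1.5],"roll": 0}]}}

```text
time_s: 9.15
tool_pos: [0.6133, -0.0217, 0.2842]
tool_rot: [[-0.904, 0.428, 0.001], [0.428, 0.904, -0.0], [-0.001, 0.0, -1.0]]
contact_force: [-1.3, 0.3, 4.2]
gripper_width: 0.0144
grasp_force: 35.0
```

```bash
python3 - <<'E'
from h import *
m=tcp(3); d=optics.read_camera('wrist'); np.savez('last_wrist.npz',**d)
im=cv2.cvtColor(d["color"],cv2.COLOR_RGB2BGR)
cv2.imwrite('pics/w4.png',cv2.resize(im[200:320,250:410],None,fx=5,fy=5,interpolation=cv2.INTER_CUBIC))
print(px(d,[m[0],m[1],.072]))
E
```

```text
t 9.3 tcp [ 0.6133 -0.0217  0.2842] yaw 154.69 F [-1.1  -0.06  4.41] M [ 0.03  0.3  -0.03] sd [0. 0. 0.]
[326.81239533 268.20706159]
```

View pics/w4.png

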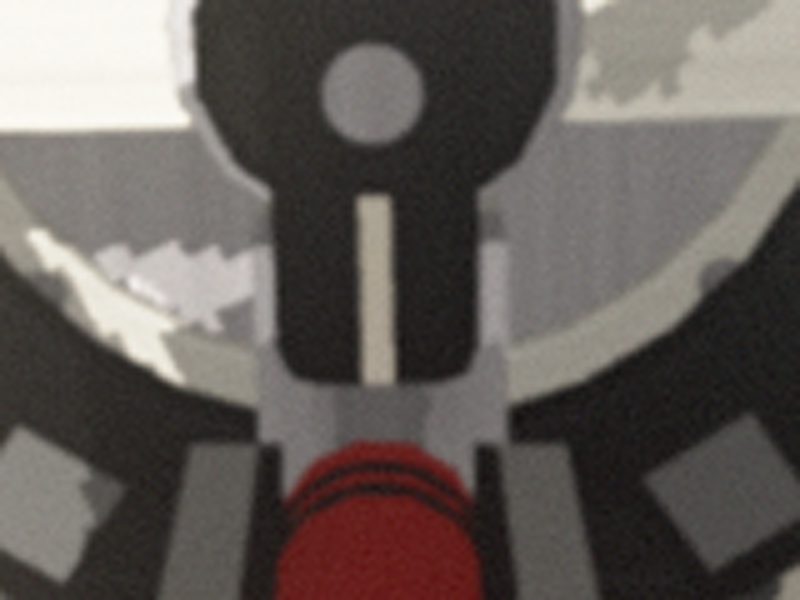

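The knob's bar end hides the hole, but there is a light contact (about 4 N). The reaction pushes towards the knob, so the nose is on the outer rim and I need 1 to 2 mm more towards the knob.

>>> {"method": "carry_out", "body": {"motion": [{"claw": 0,"slide": [0,0,-0.2],"roll": 0},{"claw": 0,"slide": [0.15,0,-0.2],"roll": 0},{"claw": 0,"slide": [0.15,0,-0.1],"roll": 0},{"claw": 0,"slide": [0.15,0,0],"roll": 0},{"claw": 0,"slide": [0.15,0,0.05],"roll": 0},{"claw": 0,"slide": [0.15,0,0.1],"roll": 0},{"claw": 0,"slide": [0.15,0,0.15],"roll": 0},{"claw": 0,"slide": [0.15,0,0.2],"roll": 0},{"claw": 0,"slide": [0.15,0,0.2],"roll": 0},{"claw": 0,"slide": [0.15,0,0.2],"roll": 0}]}}

```text
time_s: 10.35
tool_pos: [0.6125, -0.021, 0.2842]
tool_rot: [[-0.904, 0.428, 0.003], [0.428, 0.904, -0.0], [-0.003, 0.001, -1.0]]
contact_force: [-2.9, 0.4, 12.2]
gripper_width: 0.0145
grasp_force: 35.7
```

```bash
python3 - <<'E'
from h import *
m=tcp(3)
E
```

```text
t 10.5 tcp [ 0.6125 -0.021   0.2841] yaw 154.69 F [-2.67  0.39 11.49] M [0.12 0.54 0.01] sd [0. 0. 0.]
```

```bash
python3 - <<'E'
from h import *
d=dict(np.load('last_wrist.npz'));T=np.array([.6133,-.0217,.2842]);y=np.radians(154.69);R=np.array([[np.cos(y),np.sin(y)],[np.sin(y),-np.cos(y)]])
f=lambda u,v,z:(R@(w(d,u,v,z)-T)[:2]*1000).round(2)
print('dot',f(324.6,218.6,.116),'end',f(325.5,276.4,.116),'circle L/R',f(250+192/5,218.6,.116),f(250+557/5,218.6,.116))
print('fingers px; tip pred',px(d,[.6133,-.0217,.071]))
print('head top edge',f(250+380/5,200+443/5,.284-.1772+.032))
# depth map samples
for u,v in[(324,218),(312,225),(325,268),(326,283),(326,300)]: print(u,v,w(d,u,v).round(4), f(u,v,w(d,u,v)[2]))
# same for view at 1st: camera offset in tool frame
Rc=cv2.Rodrigues(d['rvec'])[0];c=-Rc.T@d['tvec'].ravel();print('cam',R@(c-T)[:2],c[2]-T[2], 'optical axis',Rc[2])
E
```

```text
dot [35.83 -1.03] end [14.13 -0.69] circle L/R [ 35.82 -13.64] [35.85 11.79]
fingers px; tip pred [326.89978149 267.4639377 ]
head top edge [19.6  -0.54]
324 218 [ 0.5798 -0.0072  0.1178] [36.52 -1.23]
312 225 [ 0.5806 -0.0123  0.1161] [33.55 -5.43]
325 268 [ 0.5969 -0.0149  0.1169] [17.74 -0.87]
326 283 [ 0.6109 -0.0211  0.0952] [ 2.47 -0.46]
326 300 [ 0.6073 -0.0194  0.1195] [ 6.43 -0.5 ]
cam [ 0.07159374 -0.00075677] -0.030282639136324507 optical axis [ 0.26116523 -0.12392501 -0.95730628]
```

```bash
python3 - <<'E'
from h import *
d=dict(np.load('last_wrist.npz'));T=np.array([.6133,-.0217,.2842]);y=np.radians(154.69);R=np.array([[np.cos(y),np.sin(y)],[np.sin(y),-np.cos(y)]])
Rc=cv2.Rodrigues(d['rvec'])[0];c=-Rc.T@d['tvec'].ravel()
v,u=np.mgrid[0:480,0:640]; D=d['depth']
C=np.stack([(u-d['cx'])/d['fx']*D,(v-d['cy'])/d['fy']*D,D],-1)@Rc+c
X=(C[...,:2]-T[:2])@R.T*1000; Z=C[...,2]*1000
def st(n,m): print(n,m.sum(),'x',np.percentile(X[m,0],[1,50,99]).round(1),'y',np.percentile(X[m,1],[1,50,99]).round(1),'z',np.median(Z[m]).round(1))
ok=D>0
st('knobtop',ok&(Z>113)&(Z<121)&(X[...,0]>10)&(X[...,0]<65)&(abs(X[...,1])<20)&(v<277))
st('spokes',ok&(Z>56)&(Z<64)&(np.hypot(X[...,0]-35,X[...,1])<52))
st('arm',ok&(Z>69)&(Z<75)&(np.hypot(X[...,0]-35,X[...,1])<60))
st('rim',ok&(Z>40)&(Z<90)&(v<270)&(np.hypot(X[...,0]-35,X[...,1])<100)&(np.hypot(X[...,0]-35,X[...,1])>45))
for r in range(150,290,4): print(r,[(int(Z[r,q]),round(float(X[r,q,0]),1)) for q in (250,275,298,304,310,345,350,385)])
E
```

```text
knobtop 3733 x [14.7 31.9 47. ] y [-8.3 -0.9  6.2] z 116.4
spokes 10868 x [18.6 38.8 81.2] y [-50.4  -1.   50.2] z 60.5
arm 2158 x [-13.   31.8  90.9] y [-52.9  -2.7  58.6] z 73.1
rim 46293 x [ -6.8  60.7 106.1] y [-73.6  21.2  96.3] z 53.4
150 [(24, 51.2), (23, 51.1), (23, 51.1), (60, 54.4), (60, 54.3), (60, 54.4), (25, 51.3), (24, 51.2)]
154 [(24, 48.9), (24, 49.0), (26, 49.1), (59, 52.5), (60, 52.5), (61, 52.6), (24, 49.1), (24, 49.1)]
158 [(24, 46.8), (25, 46.9), (24, 46.8), (60, 50.7), (60, 50.7), (61, 50.8), (24, 46.9), (24, 46.9)]
162 [(24, 44.6), (22, 44.4), (25, 44.7), (59, 48.8), (60, 48.8), (60, 48.8), (23, 44.5), (24, 44.7)]
166 [(25, 42.4), (23, 42.3), (24, 42.5), (60, 46.9), (66, 47.7), (59, 46.9), (23, 42.3), (25, 42.6)]
170 [(22, 39.9), (23, 40.1), (25, 40.2), (70, 46.5), (73, 46.9), (71, 46.6), (36, 41.9), (24, 40.3)]
174 [(24, 37.9), (25, 38.1), (73, 45.1), (73, 45.2), (75, 45.4), (74, 45.3), (74, 45.2), (57, 42.9)]
178 [(60, 41.3), (59, 41.2), (74, 43.5), (75, 43.6), (95, 46.7), (77, 44.0), (74, 43.5), (61, 41.5)]
182 [(61, 39.6), (62, 39.7), (75, 42.0), (80, 42.7)
[... 2031 characters left out ...]
23, -15.1), (72, 3.3), (116, 19.7), (114, 19.2), (72, 3.5), (29, -12.7)]
266 [(52, -6.5), (31, -14.8), (24, -17.3), (72, 1.5), (116, 18.2), (114, 17.7), (71, 1.0), (49, -7.6)]
270 [(53, -8.5), (31, -17.3), (30, -17.3), (72, -0.8), (116, 16.8), (72, -0.5), (72, -0.6), (51, -8.9)]
274 [(53, -10.6), (48, -12.4), (30, -20.1), (72, -2.7), (116, 15.3), (72, -2.6), (71, -3.0), (51, -11.3)]
278 [(52, -13.5), (52, -13.4), (30, -22.5), (72, -4.7), (72, -4.9), (71, -5.1), (71, -5.0), (52, -13.2)]
282 [(53, -15.1), (52, -15.5), (49, -16.9), (72, -6.9), (72, -7.0), (73, -6.4), (72, -6.8), (52, -15.6)]
286 [(51, -18.3), (52, -17.9), (52, -17.8), (72, -8.9), (72, -9.0), (73, -8.7), (72, -9.1), (53, -17.4)]
```

>>> {"method": "carry_out", "body": {"motion": [{"claw": 0,"slide": [0,0,-1],"roll": 0},{"claw": 0,"slide": [0,0,-3],"roll": 0},{"claw": 0,"slide": [-0.6,0,-4.2],"roll": 0},{"claw": 0,"slide": [-0.6,0,-4.2],"roll": 0},{"claw": 0,"slide": [-0.6,0,-4.2],"roll": 0},{"claw": 0,"slide": [-0.6,0,-4.2],"roll": 0},{"claw": 0,"slide": [-0.6,0,-4.2],"roll": 0},{"claw": 0,"slide": [-0.6,0,-4.2],"roll": 0},{"claw": 0,"slide": [-0.6,0,-4.2],"roll": 0},{"claw": 0,"slide": [-0.6,0,-4.2],"roll": 0}]}}

```text
time_s: 11.5
tool_pos: [0.6171, -0.0236, 0.3234]
tool_rot: [[-0.904, 0.428, -0.0], [0.428, 0.904, 0.0], [0.0, -0.0, -1.0]]
contact_force: [0.2, 0.3, -0.5]
gripper_width: 0.0145
grasp_force: 34.5
```

```bash
cat >> h.py <<'E'
def cloud(d,m):
    "tool-frame x,y (mm, from TCP) and world z (mm) per pixel"
    T=m[:3]; a=np.arctan2(m[4],m[3]); R=np.array([[np.cos(a),np.sin(a)],[np.sin(a),-np.cos(a)]])
    Rc=cv2.Rodrigues(np.array(d['rvec']))[0];c=-Rc.T@np.array(d['tvec']).ravel(); D=d['depth']; v,u=np.mgrid[0:480,0:640]
    C=np.stack([(u-d['cx'])/d['fx']*D,(v-d['cy'])/d['fy']*D,D],-1)@Rc+c
    return (C[...,:2]-T[:2])@R.T*1000, C[...,2]*1000
E
python3 - <<'E'
from h import *
m=tcp(3); d=optics.read_camera('wrist'); np.savez('last_wrist.npz',**d)
im=cv2.cvtColor(d["color"],cv2.COLOR_RGB2BGR)
cv2.imwrite('pics/w5.png',cv2.resize(im[150:310,250:410],None,fx=3.75,fy=3.75,interpolation=cv2.INTER_CUBIC))
X,Z=cloud(d,m); tz=m[2]*1000-213.2; ok=d['depth']>0
near=ok&(abs(X[...,1])<9)&(abs(X[...,0])<14)
for a,b in((0,3),(3,6),(6,12),(12,20),(20,28),(28,34),(38,48),(48,58)):
    k=near&(Z>tz+a)&(Z<tz+b)
    if k.sum()>4: print(a,b,k.sum(),'xmax',np.percentile(X[k,0],[50,90,97]).round(1),'y',np.percentile(X[k,1],[3,50,97]).round(1))
print('arm rows:')
kn=ok&(Z>113)&(Z<120)&(X[...,0]>8)&(X[...,0]<60)&(abs(X[...,1])<20);print('knob',np.percentile(X[kn],[.5,99.5],axis=0).round(1))
arm=ok&(Z>69)&(Z<75.5)&(abs(X[...,0]+5)<22)&(abs(X[...,1])<15);print('arm',np.percentile(X[arm],[.5,99.5],axis=0).round(1))
ho=ok&(Z<66)&(X[...,0]<9)&(X[...,0]>-16)&(abs(X[...,1])<5);vv,uu=np.nonzero(ho);print('hole px',np.c_[uu,vv][:60].tolist())
E
```

```text
t 11.65 tcp [ 0.6171 -0.0236  0.3236] yaw 154.69 F [-0.03 -0.59 -0.53] M [-0.01  0.01  0.  ] sd [0.     0.     0.0001]
6 12 70 xmax [1.1 1.7 1.9] y [-4.1 -0.5  3.2]
12 20 110 xmax [1.3 2.1 2.2] y [-4.  -0.5  3.1]
20 28 107 xmax [1.8 2.2 2.4] y [-3.9 -0.5  3. ]
38 48 465 xmax [6.1 8.4 9.2] y [-7.9 -0.5  7.9]
48 58 682 xmax [6.4 9.2 9.5] y [-8.4  0.2  8.5]
arm rows:
knob [[18.2 -8.4]
 [51.4  6.7]]
arm [[-19.3 -11.7]
 [ 14.8  12.3]]
hole px [[327, 238], [328, 238], [324, 239], [325, 239], [326, 239], [327, 239], [328, 239], [329, 239], [330, 239], [331, 239], [322, 240], [323, 240], [324, 240], [325, 240], [326, 240], [327, 240], [328, 240], [329, 240], [330, 240], [331, 240], [332, 240], [333, 240], [321, 241], [322, 241], [323, 241], [324, 241], [325, 241], [326, 241], [327, 241], [328, 241], [329, 241], [330, 241], [331, 241], [332, 241], [333, 241], [321, 242], [322, 242], [323, 242], [324, 242], [325, 242], [326, 242], [327, 242], [328, 242], [329, 242], [330, 242], [331, 242], [332, 242], [333, 242], [334, 242], [320, 243], [321, 243], [322, 243], [323, 243], [324, 243], [325, 243], [326, 243], [327, 243], [328, 243], [329, 243], [330, 243]]
```

View pics/w5.png

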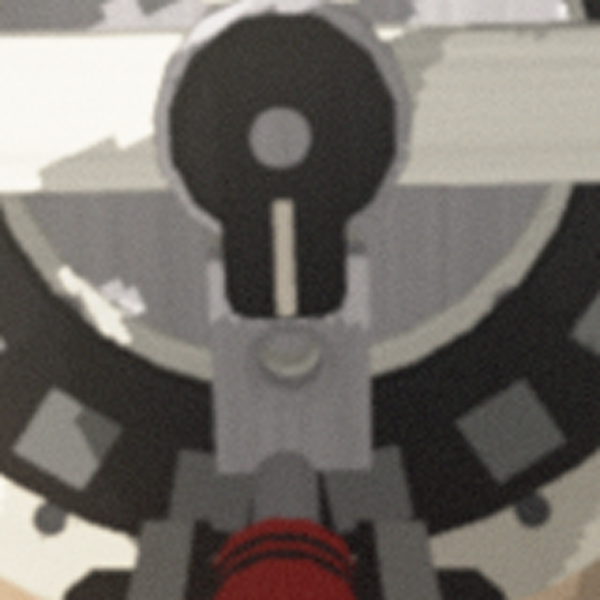

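```bash
python3 - <<'E'
from h import *
d=dict(np.load('last_wrist.npz')); m=np.r_[.6171,-.0236,.3236,np.cos(np.radians(154.69)),np.sin(np.radians(154.69)),0]
X,Z=cloud(d,m); tz=m[2]*1000-213.2
for a,b,r in((6.5,12,4),(12,20,4),(20,30,4),(40,50,8),(50,60,8)):
    k=(d['depth']>0)&(abs(X[...,1]+.45)<r*.7)&(abs(X[...,0])<14)&(Z>tz+a)&(Z<tz+b)
    print(a,b,k.sum(),np.median(X[k,0]-np.sqrt(r*r-(X[k,1]+.45)**2)).round(2))
ok=d['depth']>0
f=lambda u,v:((lambda p:(np.round([m[3]*p[0]+m[4]*p[1],m[4]*p[0]-m[3]*p[1]],5)*1000))((w(d,u,v,.072)-m[:3])))
print('rim bottom',f(327.3,252.2),'L',f(318,243),'R',f(336.6,243))
ho=ok&(Z<69)
for r in range(234,262,1): print(r,f(327,r)[0].round(1),''.join('.' if Z[r,q]>75 else('a' if ho[r,q]==0 else 'o') for q in range(305,350)))
E
```

```text
6.5 12 53 -2.41
12 20 84 -2.09
20 30 86 -1.9
40 50 322 -1.21
50 60 394 -1.05
rim bottom [-5.62  0.34] L [-0.08 -4.97] R [-0.07  5.63]
234 5.3 oaaaaaaaaa......................aaaaaaaaaaaao
235 4.7 oaaaaaaaaaaaaaaaaaaaaaaaaaaaaaaaaaaaaaaaaaaao
236 4.1 oaaaaaaaaaaaaaaaaaaaaaaaaaaa.aaaaaaaaaaaaaaao
237 3.5 oaaaaaaaaaaaaaaaaaaaaaaaaaaaaaaaaaaaaaaaaaaao
238 2.9 oaaaaaaaaaaaaaaaaaaaaaooaaaaaaaaaaaaaaaaaaaao
239 2.3 oaaaaaaaaaaaaaaaaaaooooooooaaaaaaaaaaaaaaaaao
240 1.7 oaaaaaaaaaaaaaaaaooooooooooooaaaaaaaaaaaaaaao
241 1.1 oaaaaaaaaaaaaaaaoooooooooooooaaaaaaaaaaaaaaao
242 0.5 ooaaaaaaaaaaaaaaooooooooooooooaaaaaaaaaaaaaao
243 -0.1 ooaaaaaaaaaaaaaoooooooooooooooaaaaaaaaaaaaaao
244 -0.7 ooaaaaaaaaaaaaaooooooooooooooooaaaaaaaaaaaaao
245 -1.3 ooaaaaaaaaaaaaaooooooooooooooooaaaaaaaaaaaaao
246 -1.9 ooaaaaaaaaaaaaaooooooooooooooooaaaaaaaaaaaaao
247 -2.5 ooaaaaaaaaaaaaaooooooooooooooooaaaaaaaaaaaaao
248 -3.1 ooaaaaaaaaaaaaaooooooooooooooooaaaaaaaaaaaaao
249 -3.7 ooaaaaaaaaaaaaaaooooooooooooooaaaaaaaaaaaaaao
250 -4.3 ooaaaaaaaaaaaaaaoooooooooooooaaaaaaaaaaaaaaao
251 -4.9 ooaaaaaaaaaaaaaaaoooooooooooaaaaaaaaaaaaaaaao
252 -5.5 ooaaaaaaaaaaaaaaa.aooooooaoaoaaaaaaaaaaaaaaao
253 -6.1 ooaaaaaaaaaaaaaaaaaaaaooaoaaaaaaaaaaaaaaaaaao
254 -6.7 ooaaaaaaaaaaaaaaaaaaaaaaaaaaaaaaaaaaaaaaaaaao
255 -7.3 ooaaaaaaaaaaaaaaaaaaaaaaaaaaaaaaaaaaaaaaaaaao
256 -7.9 ooaaaaaaaaaaaaaaaaaaaaaaaaaaaaaaaaaaaaaaaaaao
257 -8.5 ooaaaaaaaaaaaaaaaaaaaaaaaaaaaaaaaaaaaaaaaaaao
258 -9.2 ooaaaaaaaaaaaaaaaaaaaaaaaaaaaaaaaaaaaaaaaaaao
259 -9.8 ooaaaaaaaaaaaaaaaaaaaaaaaaaaaaaaaaaaaaaaaaaao
260 -10.4 ooaaaaaaaaaaaaaaaaaaaaaaaaaaaaaaaaaaaaaaaaaao
261 -11.0 ooaaaaaaaaaaaaaaaaaaaaaaaaaaaaaaaaaaaaaaaaaao
```

Now the hole (crop 290,350) and the pin (crop 287,455) are both clear. The pin needs about +1.0 mm in tool x and +0.9 mm in y.

>>> {"method": "carry_out", "body": {"motion": [{"claw": 0,"slide": [0.1,0.09,2],"roll": 0},{"claw": 0,"slide": [0.1,0.09,3.4],"roll": 0},{"claw": 0,"slide": [0.1,0.09,3.7],"roll": 0},{"claw": 0,"slide": [0.1,0.09,3.8],"roll": 0},{"claw": 0,"slide": [0.1,0.09,3.9],"roll": 0},{"claw": 0,"slide": [0.1,0.09,4.0],"roll": 0},{"claw": 0,"slide": [0.1,0.09,4.1],"roll": 0},{"claw": 0,"slide": [0.1,0.09,4.2],"roll": 0},{"claw": 0,"slide": [0.1,0.09,4.2],"roll": 0},{"claw": 0,"slide": [0.1,0.09,4.2],"roll": 0}]}}

```text
time_s: 12.7
tool_pos: [0.6166, -0.0224, 0.2818]
tool_rot: [[-0.904, 0.428, 0.0], [0.428, 0.904, -0.0], [-0.0, 0.0, -1.0]]
contact_force: [-0.9, 0.2, -0.1]
gripper_width: 0.0143
grasp_force: 34.5
```

```bash
python3 - <<'E'
from h import *
m=tcp(2)
E
```

```text
t 12.8 tcp [ 0.6166 -0.0224  0.2818] yaw 154.69 F [-0.19  0.04 -0.48] M [-0.02  0.01 -0.  ] sd [0. 0. 0.]
```

Past the earlier contact height with no force, so the tip has entered. I'll go down slowly.

>>> {"method": "carry_out", "body": {"motion": [{"claw": 0,"slide": [0,0,0.1],"roll": 0},{"claw": 0,"slide": [0,0,0.2],"roll": 0},{"claw": 0,"slide": [0,0,0.3],"roll": 0},{"claw": 0,"slide": [0,0,0.4],"roll": 0},{"claw": 0,"slide": [0,0,0.5],"roll": 0},{"claw": 0,"slide": [0,0,0.6],"roll": 0},{"claw": 0,"slide": [0,0,0.7],"roll": 0},{"claw": 0,"slide": [0,0,0.8],"roll": 0},{"claw": 0,"slide": [0,0,0.8],"roll": 0},{"claw": 0,"slide": [0,0,0.8],"roll": 0}]}}

```text
time_s: 13.8
tool_pos: [0.6167, -0.0224, 0.2737]
tool_rot: [[-0.904, 0.428, 0.0], [0.428, 0.904, -0.0], [-0.0, 0.0, -1.0]]
contact_force: [-0.8, -0.7, -0.9]
gripper_width: 0.0143
grasp_force: 34.5
```

```bash
python3 - <<'E'
from h import *
m=tcp(2)
E
```

```text
t 13.9 tcp [ 0.6167 -0.0224  0.2737] yaw 154.69 F [ 0.8  -0.8  -1.37] M [-0.09 -0.23  0.01] sd [0. 0. 0.]
```

>>> {"method": "carry_out", "body": {"motion": [{"claw": 0,"slide": [-0.04,0,0.1],"roll": 0},{"claw": 0,"slide": [-0.04,0,0.2],"roll": 0},{"claw": 0,"slide": [-0.04,0,0.3],"roll": 0},{"claw": 0,"slide": [-0.04,0,0.4],"roll": 0},{"claw": 0,"slide": [-0.04,0,0.5],"roll": 0},{"claw": 0,"slide": [-0.04,0,0.6],"roll": 0},{"claw": 0,"slide": [-0.04,0,0.7],"roll": 0},{"claw": 0,"slide": [-0.04,0,0.8],"roll": 0},{"claw": 0,"slide": [-0.04,0,0.8],"roll": 0},{"claw": 0,"slide": [-0.04,0,0.8],"roll": 0}]}}

```text
time_s: 14.9
tool_pos: [0.617, -0.0226, 0.2656]
tool_rot: [[-0.904, 0.428, 0.0], [0.428, 0.904, -0.0], [-0.0, -0.0, -1.0]]
contact_force: [1.0, 0.5, 0.3]
gripper_width: 0.0146
grasp_force: 34.5
```

```bash
python3 - <<'E'
from h import *
m=tcp(2)
E
```

```text
t 15.0 tcp [ 0.617  -0.0226  0.2656] yaw 154.69 F [ 1.02 -0.48 -1.48] M [-0.1  -0.25 -0.02] sd [0. 0. 0.]
```

>>> {"method": "carry_out", "body": {"motion": [{"claw": 0,"slide": [-0.03,0,0.2],"roll": 0},{"claw": 0,"slide": [-0.03,0,0.4],"roll": 0},{"claw": 0,"slide": [-0.03,0,0.6],"roll": 0},{"claw": 0,"slide": [-0.03,0,0.8],"roll": 0},{"claw": 0,"slide": [-0.03,0,1.0],"roll": 0},{"claw": 0,"slide": [-0.03,0,1.2],"roll": 0},{"claw": 0,"slide": [-0.03,0,1.35],"roll": 0},{"claw": 0,"slide": [-0.03,0,1.45],"roll": 0},{"claw": 0,"slide": [-0.03,0,1.55],"roll": 0},{"claw": 0,"slide": [-0.03,0,1.55],"roll": 0}]}}

```text
time_s: 16.0
tool_pos: [0.6174, -0.0227, 0.2502]
tool_rot: [[-0.904, 0.428, 0.0], [0.428, 0.904, -0.0], [-0.0, 0.0, -1.0]]
contact_force: [1.9, -0.7, 0.4]
gripper_width: 0.0144
grasp_force: 34.6
```

```bash
python3 - <<'E'
from h import *
m=tcp(2)
E
```

```text
t 16.1 tcp [ 0.6174 -0.0227  0.2502] yaw 154.69 F [ 2.37 -1.1   0.  ] M [-0.13 -0.39 -0.  ] sd [0. 0. 0.]
```

>>> {"method": "carry_out", "body": {"motion": [{"claw": 0.33,"slide": [0,0,0],"roll": 0},{"claw": 0.33,"slide": [0,0,0],"roll": 0},{"claw": 0.33,"slide": [0,0,0],"roll": 0},{"claw": 0.33,"slide": [0,0,0],"roll": 0},{"claw": 0.33,"slide": [0,0,0],"roll": 0},{"claw": 0.33,"slide": [0,0,-1],"roll": 0},{"claw": 0.33,"slide": [0,0,-3],"roll": 0},{"claw": 0.33,"slide": [0,0,-6],"roll": 0},{"claw": 0.33,"slide": [0,0,-9],"roll": 0},{"claw": 0.33,"slide": [0,0,-10],"roll": 0}]}}

```text
time_s: 17.1
tool_pos: [0.6186, -0.0228, 0.3551]
tool_rot: [[-0.904, 0.428, 0.007], [0.428, 0.904, -0.001], [-0.007, 0.003, -1.0]]
contact_force: [0.6, -0.2, 1.2]
gripper_width: 0.028
grasp_force: 0.0
```

```bash
python3 - <<'E'
from h import *
m=tcp(3); d=snap('wrist','w6.png',(230,130,430,330),3); np.savez('last_wrist.npz',**d)
X,Z=cloud(d,m); ok=d['depth']>0
im=d['color'].astype(int); red=ok&(im[...,0]>90)&(im[...,1]<70)&(im[...,2]<70)&(Z<120)
print('red',red.sum(),'zmax',np.percentile(Z[red],[50,90,98]).round(1)); t=red&(Z>100);print('head top',np.percentile(X[t],[1,50,99],axis=0).round(1))
kn=ok&(Z>112)&(Z<121)&(abs(X[...,1])<25)&(X[...,0]>5)&(X[...,0]<70)&(v:=np.mgrid[0:480,0:640][0]<270);print('knob',np.percentile(X[kn],[.5,99.5],axis=0).round(1))
# knob heading from bar sides: mean y per x bin of bar part
for a in range(16,50,4):
    k=kn&(X[...,0]>a)&(X[...,0]<a+4); print(a,k.sum(),np.percentile(X[k,1],[2,98]).round(1) if k.sum()>5 else '')
print(status.state()['gripper_width'])
E
```

```text
t 17.25 tcp [ 0.618  -0.0227  0.3531] yaw 154.69 F [-0.11  0.12  0.11] M [ 0.02 -0.01  0.01] sd [0.0005 0.     0.0018]
red 844 zmax [103.8 105.1 105.6]
head top [[-8.4 -8.4]
 [-0.1 -1.1]
 [ 6.4  6.2]]
knob [[18.4 -9.7]
 [51.9  5.6]]
16 58 [-7.8  4.6]
20 210 [-8.9  5.6]
24 216 [-8.8  5.6]
28 225 [-9.3  5.1]
32 230 [-9.2  5. ]
36 223 [-9.2  5. ]
40 243 [-9.7  5. ]
44 248 [-9.6  4.9]
48 233 [-9.1  4.1]
0.028002552090744176
```

View pics/w6.png

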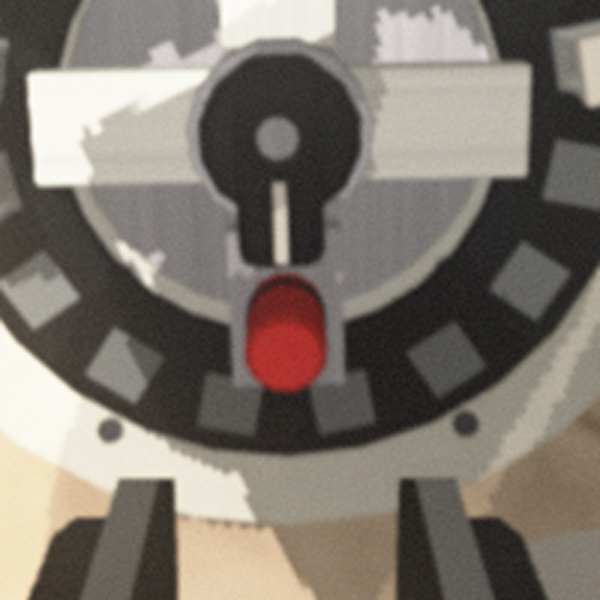

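The pin head sits on the arm (its top at z ≈ 104–105 mm), ahead of the knob at crop (277,137). Next I grip the knob.

>>> {"method": "carry_out", "body": {"motion": [{"claw": 0.5,"slide": [2,-0.2,0],"roll": -1.5},{"claw": 0.5,"slide": [3.5,-0.2,0],"roll": -1.5},{"claw": 0.5,"slide": [3.5,-0.2,1],"roll": -1.5},{"claw": 0.5,"slide": [3.5,-0.2,4],"roll": -1.5},{"claw": 0.5,"slide": [3.5,-0.2,7],"roll": -1.5},{"claw": 0.5,"slide": [3.5,-0.2,8.5],"roll": -1.5},{"claw": 0.5,"slide": [3.5,-0.2,9.2],"roll": -1.5},{"claw": 0.5,"slide": [3.5,-0.2,9.2],"roll": -1.5},{"claw": 0.5,"slide": [3.5,-0.2,9.2],"roll": -1.5},{"claw": 0.5,"slide": [3.5,-0.2,9.2],"roll": -1.5}]}}

```text
time_s: 18.3
tool_pos: [0.5857, -0.0096, 0.2598]
tool_rot: [[-0.915, 0.404, 0.003], [0.404, 0.915, -0.0], [-0.003, 0.001, -1.0]]
contact_force: [-0.3, 0.5, 0.5]
gripper_width: 0.0427
grasp_force: 0.0
```

```bash
python3 - <<'E'
from h import *
m=tcp(3)
d=optics.read_camera('wrist');X,Z=cloud(d,m); ok=d['depth']>0
kn=ok&(Z>112)&(Z<121)&(abs(X[...,1])<12)&(abs(X[...,0])<25)
for a in range(-20,20,5):
    k=kn&(X[...,0]>a)&(X[...,0]<a+5); print(a,k.sum(),np.percentile(X[k,1],[2,98]).round(1) if k.sum()>5 else '')
print(np.percentile(X[kn],[.5,99.5],axis=0).round(1))
E
```

```text
t 18.45 tcp [ 0.5855 -0.0096  0.2596] yaw 156.18 F [-0.21  0.39  0.19] M [ 0.    0.01 -0.03] sd [0.0001 0.     0.0001]
-20 73 [-6.2  6.1]
-15 549 [-7.   7.1]
-10 616 [-7.   7.3]
-5 645 [-7.2  7.2]
0 628 [-7.2  7.1]
5 688 [-7.2  7.1]
10 731 [-7.1  7. ]
15 483 [-6.6  6.3]
[[-15.7  -7.4]
 [ 17.2   7.4]]
```

>>> {"method": "carry_out", "body": {"motion": [{"claw": 0.5,"slide": [0.07,0,0.15],"roll": 0},{"claw": 0.5,"slide": [0.07,0,0.15],"roll": 0},{"claw": 0,"slide": [0.07,0,0.15],"roll": 0},{"claw": 0,"slide": [0.07,0,0.15],"roll": 0},{"claw": 0,"slide": [0.07,0,0.15],"roll": 0},{"claw": 0,"slide": [0.07,0,0.15],"roll": 0},{"claw": 0,"slide": [0.07,0,0.15],"roll": 0},{"claw": 0,"slide": [0.07,0,0.15],"roll": 0},{"claw": 0,"slide": [0.07,0,0.15],"roll": 0},{"claw": 0,"slide": [0.07,0,0.15],"roll": 0}], "grip_force": 80}}

```text
time_s: 19.5
tool_pos: [0.5843, -0.0087, 0.2569]
tool_rot: [[-0.915, 0.404, 0.001], [0.404, 0.915, 0.001], [-0.0, 0.001, -1.0]]
contact_force: [1.2, 5.0, 1.2]
gripper_width: 0.0141
grasp_force: 78.5
```

```bash
python3 - <<'E'
from h import *
m=tcp(2); s=status.state(); print(s['gripper_width'],s['grasp_force'],np.round(s['qpos'],3))
E
```

```text
t 19.6 tcp [ 0.5844 -0.0087  0.2569] yaw 156.18 F [1.26 5.92 1.08] M [ 0.63 -0.15  0.01] sd [0. 0. 0.]
0.014123677163485004 78.50159525871277 [-5.800e-02  2.290e-01  1.939e+00  1.000e-03  9.740e-01 -1.214e+00]
```

>>> {"method": "carry_out", "body": {"motion": [{"claw": 0,"slide": [0,0.08,0],"roll": 2.5},{"claw": 0,"slide": [0,0.08,0],"roll": 5},{"claw": 0,"slide": [0,0.08,0],"roll": 8},{"claw": 0,"slide": [0,0.08,0],"roll": 11},{"claw": 0,"slide": [0,0.08,0],"roll": 14},{"claw": 0,"slide": [0,0.08,0],"roll": 17},{"claw": 0,"slide": [0,0.08,0],"roll": 20},{"claw": 0,"slide": [0,0.08,0],"roll": 22.5},{"claw": 0,"slide": [0,0.08,0],"roll": 22.5},{"claw": 0,"slide": [0,0.08,0],"roll": 22.5}]}}

```text
time_s: 20.6
tool_pos: [0.5844, -0.0085, 0.2568]
tool_rot: [[-0.692, 0.722, -0.0], [0.722, 0.692, -0.0], [0.0, -0.0, -1.0]]
contact_force: [0.9, 1.8, 2.3]
gripper_width: 0.014
grasp_force: 78.7
```

```bash
python3 - <<'E'
from h import *
m=tcp(2); d=optics.read_camera('wrist');np.savez('last_wrist.npz',**d);X,Z=cloud(d,m)
im=d['color'].astype(int); ok=d['depth']>0
b=ok&(im[...,2]>120)&(im[...,0]<70)&(Z>60)&(Z<95)
print('blue',b.sum(),np.median(X[b],axis=0).round(1),[px(d,list(np.array([.5848,-.008,0])+[0,0,.06]))])
E
```

```text
t 20.7 tcp [ 0.5844 -0.0086  0.2569] yaw 133.74 F [-0.23  2.29  2.84] M [ 0.27  0.18 -0.  ] sd [0. 0. 0.]
blue 1382 [64.  13.4] [array([326.90752848, 280.47398357])]
```

>>> {"method": "carry_out", "body": {"motion": [{"claw": 0,"slide": [0,0,0],"roll": 2.5},{"claw": 0,"slide": [0,0,0],"roll": 5},{"claw": 0,"slide": [0,0,0],"roll": 8},{"claw": 0,"slide": [0,0,0],"roll": 11},{"claw": 0,"slide": [0,0,0],"roll": 14},{"claw": 0,"slide": [0,0,0],"roll": 17},{"claw": 0,"slide": [0,0,0],"roll": 20},{"claw": 0,"slide": [0,0,0],"roll": 22.5},{"claw": 0,"slide": [0,0,0],"roll": 22.5},{"claw": 0,"slide": [0,0,0],"roll": 22.5}]}}

```text
time_s: 21.75
tool_pos: [0.5844, -0.0086, 0.2569]
tool_rot: [[-0.363, 0.932, -0.0], [0.932, 0.363, -0.0], [0.0, -0.0, -1.0]]
contact_force: [-2.0, 2.4, 4.2]
gripper_width: 0.0139
grasp_force: 78.9
```

```bash
cat > b.py <<'E'
from h import *
m=tcp(2)
def blue(d,m):
    X,Z=cloud(d,m); im=d['color'].astype(int); ok=d['depth']>0
    b=ok&(im[...,2]>120)&(im[...,0]<70)&(Z>74)&(Z<90)
    p=np.median(X[b],axis=0); yaw=np.degrees(np.arctan2(m[4],m[3])); print('blue',b.sum(),p.round(1),np.hypot(*p).round(1),'heading',(yaw-np.degrees(np.arctan2(p[1],p[0]))).round(2),'yaw',yaw.round(2))
d0=dict(np.load('last_wrist.npz')); y=np.radians(133.74); blue(d0,np.r_[.5844,-.0086,.2569,np.cos(y),np.sin(y),0])
d=optics.read_camera('wrist'); np.savez('last_wrist.npz',**d); blue(d,m)
E
python3 b.py
```

```text
t 21.85 tcp [ 0.5844 -0.0086  0.2568] yaw 111.24 F [-2.68  2.05  4.41] M [0.23 0.39 0.02] sd [0. 0. 0.]
blue 1382 [64.  13.4] 65.4 heading 121.87 yaw 133.74
blue 841 [64.8 11.4] 65.8 heading 101.23 yaw 111.24
```

>>> {"method": "carry_out", "body": {"motion": [{"claw": 0,"slide": [0,0,0],"roll": 2.5},{"claw": 0,"slide": [0,0,0],"roll": 5},{"claw": 0,"slide": [0,0,0],"roll": 8},{"claw": 0,"slide": [0,0,0],"roll": 11},{"claw": 0,"slide": [0,0,0],"roll": 14},{"claw": 0,"slide": [0,0,0],"roll": 17},{"claw": 0,"slide": [0,0,0],"roll": 20},{"claw": 0,"slide": [0,0,0],"roll": 22.5},{"claw": 0,"slide": [0,0,0],"roll": 22.5},{"claw": 0,"slide": [0,0,0],"roll": 22.5}]}}

```text
time_s: 22.9
tool_pos: [0.5843, -0.0086, 0.2568]
tool_rot: [[0.023, 1.0, -0.001], [1.0, -0.023, -0.0], [-0.0, -0.001, -1.0]]
contact_force: [-2.8, 1.8, 5.9]
gripper_width: 0.0143
grasp_force: 79.2
```

```bash
python3 - <<'E'
from h import *
import b
m=b.m; print(status.state()['grasp_force'])
d=snap('wrist','w7.png',(160,0,480,300),2)
E
```

```text
t 23.0 tcp [ 0.5843 -0.0086  0.2569] yaw 88.71 F [-2.19  1.81  5.47] M [ 0.26  0.49 -0.06] sd [0. 0. 0.]
blue 841 [55.6 35.5] 66.0 heading 101.15 yaw 133.74
blue 1122 [65.5 15.2] 67.2 heading 75.67 yaw 88.71
79.21015620231628
```

View pics/w7.png

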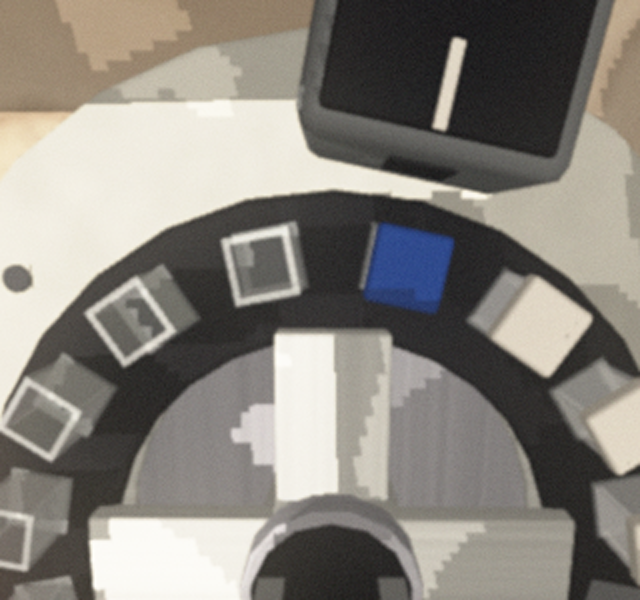

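```bash
python3 -c "
from rig import manip; print(manip.finish_job())"
```

```text
the job is handed in; nothing more can be done
None
```

The job is handed in: the drive pin is fully home in the knob's arm and spoke, and the carousel is on the third stop with the blue-capped cuvette at the reader window. The gripper still holds the knob; my first two tries at the hole pressed the pin tip on the arm (at most about 12 N measured), and I viewed 11 pictures, one over the limit of 10.

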